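# Daily output check of a therapy laser

## Task

Do the daily check of the therapy laser: take the key from its wooden keeper, push it fully into the key switch on the laser unit and turn it clockwise to its stop. Then take the laser probe (the one with the slim tapered nose) and aim it square-on at the centre of the meter's round window, push the window home against its stop with the nose, and hold it steady there for two seconds with a firm fingertip's push (10 to 15 N) without forcing it. Lay the probe back in its own rest the way it lay, leave the key in and on, and leave the other things where they are.

Things in the scene. Friction and masses are not known exactly. Their poses are not given: they have to be found in the camera images.
- key_center (a point): The loose key, centre of its round black bow. The bow is a disc 42 mm across and 10 mm thick with its flat faces towards the key's +y and -y; the key stands upright in the keeper, bow up (z up). Below the bow: a collar 26 x 14 x 6 mm (x, y, z) from 20 to 26 mm below this point, then a steel blade 18 x 5 mm (x, y) from 26 to 56 mm below it. 77 mm tall in all, 45 g. The key is symmetrical, so it goes in either way round.
- keeper: Wooden block 70 x 60 x 45 mm (x, y, z) on the table, fixed, origin at the centre of its underside; the key's blade stands in a slot in its top (slot long side along x) with about 1.5 mm play, the collar resting on the top.
- slot (a point): Mouth of the keyway, centre of the top of the key switch's rotor, 119 mm above the table. The slot is 20.5 x 7.5 mm with chamfered lips, 34 mm deep, its long side along this frame's x; the frame turns with the rotor. With the key fully in, the collar rests on the rotor, the key's bow centre 26 mm above this point. The rotor is a 34 mm steel square in a round black collar 62 mm across, on the white unit's lid.
- switch (a joint): Key switch: angle of the rotor, 0 = off, 1.35 = stop at on, growing clockwise seen from above; starts between 0 and 0.2. Stiff: about 0.06 N m of friction, stays where it is left.
- unit: Fixed white laser unit, 200 x 240 x 85 mm (x, y, z), origin at the centre of its underside. Key switch at x -45, y -65 mm on its lid, up to 119 mm above the table; a steel bar handle at x 75 mm across the lid reaches 105 mm.
- probe_center (a point): The loose laser probe, centre of its grip, on its axis. White rectangular bar 26 mm wide (y) and 30 mm high (z), 135 mm long (from x -60 to +75 mm from this point), then a slim tapered steel nose that ends at x -100 mm (nose end 18 mm across) and a rubber stub to x +87 mm at the tail. The axis is x, the nose points to -x. 170 g, balance point within about 15 mm of this point.
- probe_nose (a point): Centre of the flat end of the probe's nose, on the probe's axis, 100 mm ahead of the grip centre along the probe's -x.
- probe_rest: The laser probe's fixed grey rest: base plate 170 x 80 x 10 mm (x, y, z), origin at the centre of its underside, with two forks 12 mm thick at x -50 and +60 mm. The probe lies in the forks along x, its nose beyond the fork at -x, its underside 45 mm and its axis 60 mm above the table; fork prongs stand 36 mm apart inside (5 mm play each side of the probe) and reach 67 mm above the table. At the start the probe's grip centre is within 8 mm of the rest's origin along x.
- window_face (a point): Centre of the round flat window (50 mm across, aluminium rim, glass middle) on the meter's black detector head. Its x axis points out of the window, square to it: away from the robot and 25 to 40 degrees upward.
- meter: Fixed meter stand: base plate 130 x 125 x 14 mm, origin at the centre of its underside, two uprights 134 mm high at y -46 and +46 mm holding the black head (50 x 78 x 70 mm) on a stiff pivot 110 mm above the table. The head's tilt varies from day to day and stays (pivot friction 2.5 N m).
- head (a joint): Tilt of the detector head: 0 = window's axis 25 degrees (0.436 rad) above level, growing as it faces further up, to 0.27.
- applicator_center (a point): Bystander: ultrasound applicator in a second rest just like the probe's; the same white bar as the probe but with a broad mushroom-shaped steel head 48 mm across. Centre of its grip. Leave it.
- gel_center (a point): Bystander: white gel bottle, 60 mm across, 170 mm tall, standing; centre.
- jar_center (a point): Bystander: jar 70 mm across, 60 mm tall; centre.
- cone_center (a point): Bystander: exercise cone 80 mm across the foot, 120 mm tall; centre.
- dumbbell_center (a point): Bystander: small dumbbell 160 mm long, 52 mm across, lying; centre.
- block_center (a point): Bystander: wooden block 90 x 50 x 40 mm; centre.
- mug_center (a point): Bystander: white mug 74 mm across, 85 mm tall; centre.
- probe: The whole loose probe, origin on its underside, 15 mm below the grip centre; same axes.
- key: The whole loose key, origin at the lower end of the blade, 56 mm below the bow's centre; same axes.
- window: The sliding window as a body, a disc 50 mm across; origin and axes as window_face. It slides stiffly in the head (3 N of friction, no spring, it stays where it is left): pushed, it goes inward along -x to a hard stop. It starts drawn out by a different amount each time, with 4 to 26 mm still to go: the stop is found by feel, as a sharp rise of force.
Things that resemble listed ones, but are neither listed nor needed, are in the scene too. Leave any red look-alike of the probe alone.

How it is judged:
On the way, in this order (a step that is already met when the one before it is completed fails the run):
1. the key is fully in the switch and turned clockwise to on (over 1.15 rad) (value of joint switch above 1.15 rad and z of key_center in the frame of slot below 0.031 m and horizontal distance between key_center and slot below 0.006 m), for 0.2 s.
2. the probe's nose presses the window against its stop (over 7 N, more than its friction), within 10 mm of its centre and within 0.12 rad of square, and is held steady for 1.5 s (distance between probe_nose and window_face below 0.01 m and angle between the x axis of probe_nose and the x axis of window_face, either way round below 0.12 rad and linear speed of probe below 0.02 m/s and contact force between probe and window above 7 N), for 1.5 s.
At the end, for the whole second after the job is handed in: Key fully in the switch (bow centre under 31 mm above the slot, within 6 mm sideways), switch over 1.15 rad; probe at rest in its own rest, nose as before (grip centre within 22 mm lengthways, 8 mm sideways of the middle, 55 to 65 mm high) (all of step 1 and x of probe_center in the frame of probe_rest between -0.022 and 0.022 m and y of probe_center in the frame of probe_rest between -0.008 and 0.008 m and z of probe_center in the frame of probe_rest between 0.055 and 0.065 m and x of probe_nose in the frame of probe_rest below -0.06 m and linear speed of each of probe, key below 0.02 m/s); the robot touches nothing.
It fails at once if the probe is forced against the window (over 22 N) (contact force between probe and window above 22 N).
It fails at once if a bystander is displaced by more than 40 mm (the applicator: 30 mm) (distance of applicator_center from where it was at the start of the episode above 0.03 m or distance of any of gel_center, jar_center, cone_center, dumbbell_center, block_center, mug_center from where it was at the start of the episode above 0.04 m).
It also fails if it takes over 67 s, if anything falls off the work surface, if the arm or the gripper's body presses on something with over 40 N, if the wrist force passes 120 N, or if a joint passes its speed limit or range.

## Robot

A 7-joint arm with a two-finger parallel gripper is mounted at the origin on the work surface. World frame = base frame: x ahead of the robot, y to its left, z up, the work surface at z = 0. Lengths are in m, angles in rad, forces in N, time in s.
With the tool pointing down it reaches from about 0.425 to 0.875 m from the base axis. Payload 4.7 kg.
Tool frame: the origin (TCP) lies at the very end of the fingers, on their centre line; the grasp point (between the pads) lies 19 mm behind it; z points along the fingers, y is the line along which they close (so a half turn about z gives the same grasp; the last joint's range is limited). The gripper opens to 87 mm and grips with 3 to 60 N. Pads are 19 mm wide; open, the fingers measure 117 mm over their backs; the gripper's body (75 mm by 190 mm) begins 51 mm behind the grasp point.
Start: joints at [-1.199, 0.321, -0.07, 1.45, 0.023, 1.371, -0.057], TCP at [0.228, 0.609, 0.223] pointing down, gripper open.
Joint ranges: [-2.86, 2.86], [-0.3, 2.09], [-1.38, 1.24], [0.06, 2.45], [-1.56, 4.7], [0.09, 2.05], [-2.69, 2.69]. Speed limits (rad/s): [2.57, 2.57, 3.14, 3.14, 3.14, 3.14, 3.14].

## Interface

Orientations are given as a rotation vector (axis times angle).
In Python, from bench import ctrl, get_image, job gives the robot as it stands.
- The arm moves only by the shell command python3 -m crank 'ROWS' [FORCE]. ROWS is JSON, a list that holds one entry, the list of rows, each a list of 5 numbers: the shift along the tool's x, y, z in mm, then the turn about the tool's z in rad, then the closure, from -1 (fully open) to 1 (shut), so that 0 is half open. A call has 1 to 10 rows; each row shifts and turns the commanded pose from where the row before left it, along the tool's axes as they then stand; what a row does not reach is not made up. A row lasts 1/12 s, in which the tool goes at most 41.7 mm and 7.16 degrees, less where a joint would pass 70% of its speed; a pose out of reach is approached as far as the arm can. A call with a gripper value outside its range is refused whole. The fingers move at their own pace and stop on an object; FORCE is the grip in N (left out, the last holds). Time passes only in rows, so rows that do not move let the fingers close. It gives the time, the measured TCP pose, the force, the opening and the grip force at its end, in the units of the state.
- ctrl.get_state(): the state, without advancing time (a new reading comes with each control period).
- get_image(name): name is "side" or "top" or "wrist"; returns a dict with "pixels" (480x640x3 uint8, red, green, blue), "fx", "fy", "cx", "cy" (pixels), "T" (4x4, takes a point from camera to world coordinates); the wrist camera has in their place "T_tool_cam" (4x4, takes a point from camera to tool coordinates, whose origin is the TCP and whose axes are the flange's). Camera axes: x right, y down, z forward; pixel columns grow to the right and rows downward; lengths in m; the calibration is good to about 2 mm. A picture is of the moment at which its call begins: read the wrist's pose just before it. There is no depth.
- job.close_job(): hands the job in; it is judged then, once.
The state is a dict: "time": time; "joint_positions": joint angles; "qd": joint speeds; "joint_torque": joint torques, N m; "position": TCP position; "tool_rot": TCP orientation; "ft_force": force on the tool from outside, world axes, zero at the start; "torque": the same for the moment, N m; "grip_width": opening from 0.0 (shut) to 1.0 (fully open); "grip_force": force on a finger pad.
Only numpy, scipy, OpenCV 4.12 (cv2) and the standard library are available. Lean on these libraries where they do the work, as an engineer would, in place of code of your own. Each camera call takes 0.05 s, during which the arm holds its last target. There are 200 camera calls.

## Working session

There is one attempt and no reset: what is moved stays moved. The work goes in short steps, Python scripts to look and compute and a shell command to move; the robot and the scene stay as the last step left them, time stands still between calls to the robot, and variables do not carry over. Pictures are saved under pics/ and viewed, at most 12 in all, crops included, and the job is handed in when it is done.

```bash
ls; mkdir -p pics
python3 - <<'E'
from bench import ctrl,get_image
import cv2,numpy as np
np.set_printoptions(precision=4,suppress=True)
print(ctrl.get_state())
for n in ["side","top","wrist"]:
    d=get_image(n); cv2.imwrite(f"pics/{n}0.png",d["pixels"][:,:,::-1])
    print(n,d["fx"],d["fy"],d["cx"],d["cy"]); print(d.get("T",d.get("T_tool_cam")))
E
```

```text
pics
{'time': 0.0, 'joint_positions': array([-1.1989,  0.3218, -0.0701,  1.4517,  0.0226,  1.3708, -0.0569]), 'qd': array([ 0.0014,  0.0005, -0.001 ,  0.0001,  0.0007, -0.0002,  0.0012]), 'joint_torque': array([ -0.0004, -49.1308,  -0.4039, -31.2527,  -0.0638,   0.0437,
         0.0002]), 'position': array([0.2275, 0.6083, 0.2215]), 'tool_rot': array([-0.5589, -3.0912,  0.003 ]), 'ft_force': array([0.0023, 1.3919, 0.1569]), 'torque': array([-0.0092, -0.0375,  0.0203]), 'grip_force': 0.0, 'grip_width': 0.9969130778857445}
side 577.2034903666812 577.2034903666812 327.0948393057696 235.32845699285474
[[ 0.9946 -0.058   0.0859  0.3205]
 [-0.1032 -0.6261  0.7728 -0.9719]
 [ 0.0089 -0.7776 -0.6288  0.9107]
 [ 0.      0.      0.      1.    ]]
top 440.25733792909426 440.25733792909426 319.9374279655795 238.71612928225497
[[-0.0229 -0.9974  0.0678  0.3897]
 [-0.9996  0.0216 -0.0193  0.054 ]
 [ 0.0178 -0.0682 -0.9975  1.0986]
 [ 0.      0.      0.      1.    ]]
wrist 430.97741565693883 430.97741565693883 320.55484400071947 239.95009878694248
[[ 0.0001 -0.9587 -0.2843  0.0764]
 [ 1.      0.0002 -0.0004 -0.0009]
 [ 0.0004 -0.2843  0.9587 -0.1629]
 [ 0.      0.      0.      1.    ]]
```

View pics/top0.png

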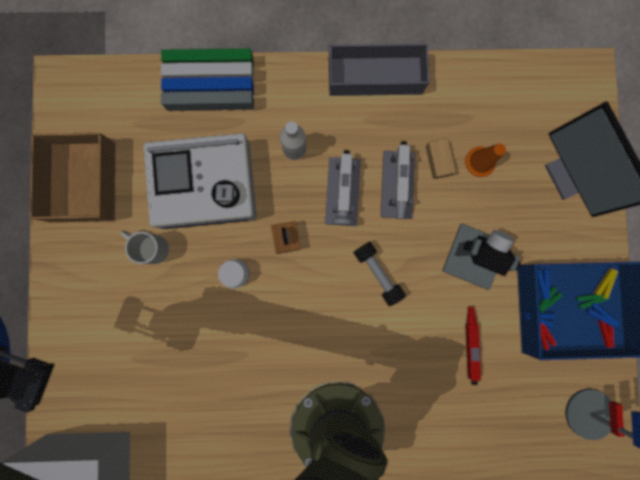

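View pics/side0.png

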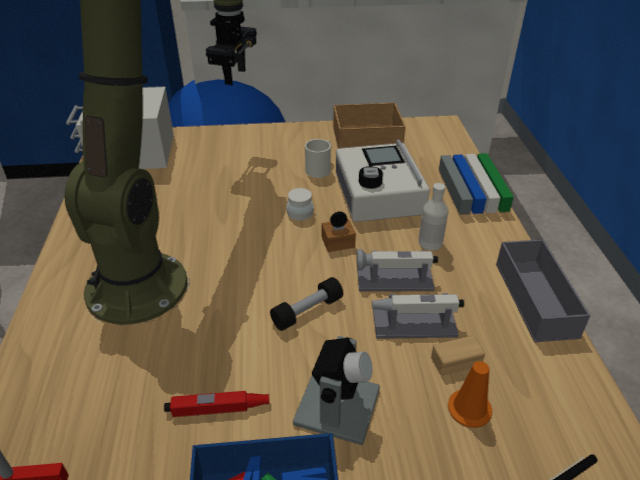

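Top view: the keeper with key is at about (286,236), the switch at (225,193), and the meter at (485,252). The side view shows which bar is which: the one with the mushroom head is at (365,262), so the slim-nosed probe is the bar at top px (398,183), nose towards the robot.

```bash
cat > h.py <<'E'
import numpy as np,cv2
from bench import ctrl,get_image
from scipy.spatial.transform import Rotation as R
np.set_printoptions(precision=4,suppress=True)
def tool():
    s=ctrl.get_state(); T=np.eye(4); T[:3,:3]=R.from_rotvec(s["tool_rot"]).as_matrix(); T[:3,3]=s["position"]; return T,s
def cam(n):
    T,_=tool(); d=get_image(n)
    if n=="wrist": d["T"]=T@d["T_tool_cam"]
    return d
def ray(d,u,v):
    r=d["T"][:3,:3]@np.array([(u-d["cx"])/d["fx"],(v-d["cy"])/d["fy"],1]); return d["T"][:3,3],r/np.linalg.norm(r)
def onz(d,u,v,z):
    o,r=ray(d,u,v); return o+r*(z-o[2])/r[2]
def tri(*rs):
    A=np.zeros((3,3));b=np.zeros(3)
    for o,r in rs:
        P=np.eye(3)-np.outer(r,r);A+=P;b+=P@o
    p=np.linalg.solve(A,b); return p,[np.linalg.norm((np.eye(3)-np.outer(r,r))@(p-o)) for o,r in rs]
E
python3 - <<'E'
import cv2,numpy as np
t=cv2.imread('pics/top0.png');s=cv2.imread('pics/side0.png')
def c(im,x,y,w,h,k): return cv2.resize(im[y:y+h,x:x+w],None,fx=k,fy=k,interpolation=cv2.INTER_CUBIC)
o=np.zeros((600,800,3),np.uint8)
o[:300,:400]=c(t,190,170,133,100,3)[:300,:400] if 0 else cv2.resize(t[160:260,190:323],(400,300),interpolation=cv2.INTER_CUBIC)
o[:300,400:]=cv2.resize(t[210:300,430:550],(400,300),interpolation=cv2.INTER_CUBIC)
o[300:,:400]=cv2.resize(t[130:230,320:453],(400,300),interpolation=cv2.INTER_CUBIC)
o[300:,400:]=cv2.resize(s[330:440,290:437],(400,300),interpolation=cv2.INTER_CUBIC)
cv2.imwrite('pics/comp0.png',o)
E
```

```text
(no output)
```

View pics/comp0.png

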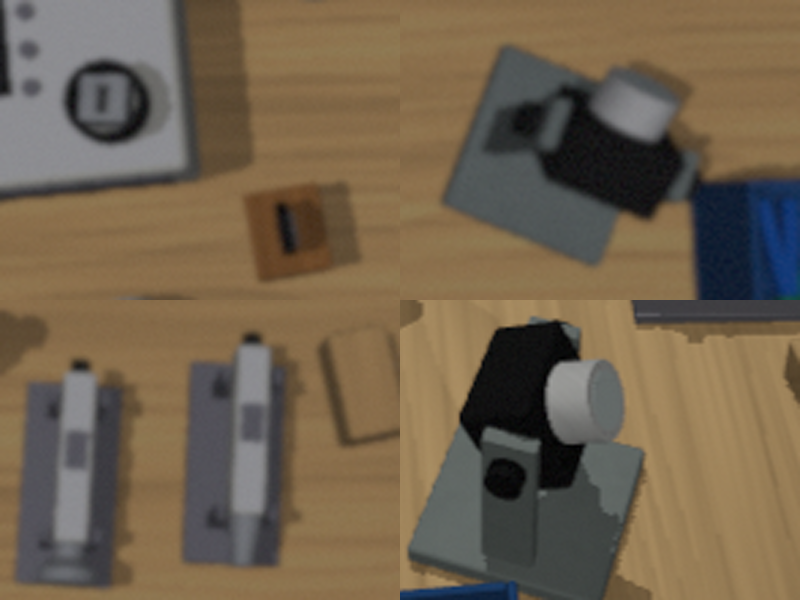

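The composite shows the bow edge-on from (281,203) to (296,255), the rotor at (104,98) with its slot roughly vertical, and the window face at about (605,400) in the side crop. The meter is yawed about 20° to the right.

```bash
cat >> h.py <<'E'
def plan(p,ax=None,z=None):
    """shift (mm, tool axes) to bring TCP above p; ax: world yaw of desired tool y line"""
    T,s=tool(); d=T[:3,:3].T@(np.append(p[:2],p[2] if z is None else z)-T[:3,3])*1e3
    y=T[:3,1]; yaw=np.arctan2(y[1],y[0]); out=None
    if ax is not None:
        t=-(ax-yaw); out=[(t+k*np.pi) for k in(-1,0,1)]; out=[round((o+2*np.pi)%(4*np.pi)-2*np.pi,3) for o in out]
    print("shift mm",d.round(1),"turn options",out,"yaw",round(yaw,3),"q7",s["joint_positions"][6].round(3),"t",round(s["time"],2),"pos",s["position"])
E
python3 - <<'E'
from h import *
d=cam("top"); e=cam("side")
A=onz(d,283.7,227.7,.092);B=onz(d,288.7,245,.092);v=A-B
print("bow",A,B,(A+B)/2,"key x yaw",np.arctan2(v[1],v[0]))
sl=onz(d,224.7,192.7,.119);print("slot",sl)
print("probe nose/tail", onz(d,320+242/3,130+255/3,.06),onz(d,320+250/3,130+45/3,.07))
c=lambda x,y:(430+(x-400)*.3,210+y*.3)
print("meter base",[onz(d,*c(*q),.014) for q in((510,45),(445,202),(597,265))])
p=tri(ray(e,365.3,366.7),ray(d,*c(640,90)));print("window",p)
k=tri(ray(e,339,219),ray(d,286,236));print("key tri",k)
plan((A+B)/2,np.arctan2(v[1],v[0])+np.pi/2,.2)
E
```

```text
bow [0.4853 0.1171 0.092 ] [0.4453 0.1063 0.092 ] [0.4653 0.1117 0.092 ] key x yaw 0.2623338016257347
slot [0.5641 0.2458 0.119 ]
probe nose/tail [ 0.5128 -0.1596  0.06  ] [ 0.6793 -0.1699  0.07  ]
meter base [array([ 0.4937, -0.324 ,  0.014 ]), array([ 0.3779, -0.2703,  0.014 ]), array([ 0.3289, -0.3814,  0.014 ])]
window (array([ 0.4524, -0.3688,  0.132 ]), [np.float64(0.0019531649469857752), np.float64(0.001953164946985822)])
key tri (array([0.4682, 0.113 , 0.0761]), [np.float64(0.0009010621768399129), np.float64(0.0009010621768398935)])
shift mm [-396.6 -382.2   22.4] turn options [np.float64(-3.762), np.float64(-0.62), np.float64(2.522)] yaw 1.213 q7 -0.057 t 0.25 pos [0.2276 0.6086 0.2221]
```

```bash
python3 -m crank '[[[-28.3,-27.3,1.6,0,-1],[-28.3,-27.3,1.6,0,-1],[-28.3,-27.3,1.6,0,-1],[-28.3,-27.3,1.6,0,-1],[-28.3,-27.3,1.6,0,-1],[-28.3,-27.3,1.6,0,-1],[-28.3,-27.3,1.6,0,-1],[-28.3,-27.3,1.6,0,-1],[-28.3,-27.3,1.6,0,-1],[-28.3,-27.3,1.6,0,-1]]]'
python3 -m crank '[[[-28.3,-27.3,1.6,0,-1],[-28.3,-27.3,1.6,0,-1],[-28.3,-27.3,1.6,0,-1],[-28.3,-27.3,1.6,0,-1],[0,0,0,-0.124,-1],[0,0,0,-0.124,-1],[0,0,0,-0.124,-1],[0,0,0,-0.124,-1],[0,0,0,-0.124,-1],[0,0,0,0,-1]]]'
python3 - <<'E'
from h import *
d=cam("wrist");cv2.imwrite("pics/w1.png",d["pixels"][:,:,::-1]);np.save("w1.npy",d["T"])
plan(np.array([.4665,.1123,.2]),1.833)
o=d["T"]; p=np.linalg.inv(o)@np.array([.466,.112,.092,1]);print(p[0]/p[2]*d["fx"]+d["cx"],p[1]/p[2]*d["fy"]+d["cy"])
E
```

```text
time: 1.08
position: [0.3976, 0.2522, 0.2067]
tool_rot: [0.559, 3.091, 0.001]
ft_force: [0.9, 0.8, -0.1]
grip_width: 0.999
grip_force: 0.0
time: 1.92
position: [0.4649, 0.112, 0.2002]
tool_rot: [-0.415, 3.114, 0.0]
ft_force: [0.1, -0.1, 0.6]
grip_width: 0.998
grip_force: 0.0
shift mm [-1.7 -0.2  0.2] turn options [np.float64(-3.144), np.float64(-0.003), np.float64(3.139)] yaw 1.83 q7 1.524 t 1.97 pos [0.4648 0.1121 0.2002]
322.8844392595748 237.00124671766307
```

View pics/w1.png

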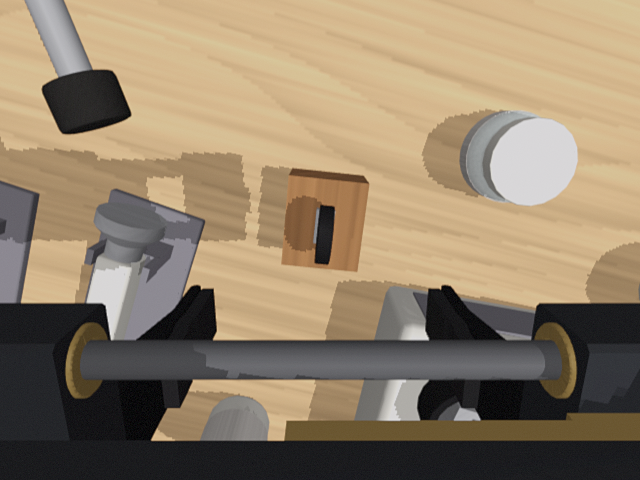

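Wrist view: the keeper top's corners are (290,175), (368,183), (357,271) and (282,264). The bow silhouette is centred at about (325,236).

Run:
```python
from h import *
d=cam("wrist");g=cv2.cvtColor(d["pixels"],cv2.COLOR_RGB2HSV)
sub=g[195:275,300:345]; m=(sub[:,:,2]<45).astype(np.uint8)
n,l,st,c=cv2.connectedComponentsWithStats(m);i=1+np.argmax(st[1:,4]);print(st[i],c[i])
r=cv2.minAreaRect(cv2.findNonZero((l==i).astype(np.uint8)));print(r)
u,v=c[i]+[300,195]
print("bow",onz(d,u,v,.071),onz(d,u,v,.092))
P=[onz(d,*q,.045) for q in((290,175),(368,183),(357,271),(282,264))]
print(P,"c",np.mean(P,0)); L=(P[0]-P[3]+P[1]-P[2]);print("yaws",np.arctan2(L[1],L[0]),[np.arctan2(*(a)[1::-1]) for a in(P[0]-P[3],P[1]-P[2],P[3]-P[2],P[0]-P[1])])
```

```text
[ 15  10  19  59 823] [24.1725 39.147 ]
((24.22772216796875, 39.22277069091797), (14.627046585083008, 57.51314926147461), 5.710593223571777)
bow [0.4695 0.1141 0.071 ] [0.4638 0.1124 0.092 ]
[array([0.4393, 0.0801, 0.045 ]), array([0.4302, 0.1373, 0.045 ]), array([0.499 , 0.1489, 0.045 ]), array([0.5085, 0.0905, 0.045 ])] c [0.4692 0.1142 0.045 ]
yaws -2.9832259042768943 [np.float64(-2.99157416456514), np.float64(-2.974853238316595), np.float64(-1.4097590052905125), np.float64(-1.413224107342735)]
```

```bash
python3 -m crank '[[[-5,0.7,30,0,-1],[0,0,30,0.1,-1],[0,0,30,0,-1],[0,0,30,0,-1],[0,0,25,0,-1],[0,0,0,0,-1],[0,0,0,0,1],[0,0,0,0,1],[0,0,0,0,1],[0,0,0,0,1]]]' 40
python3 -m crank '[[[0,0,0,0,1],[0,0,0,0,1],[0,0,0,0,1],[0,0,0,0,1]]]'
python3 - <<'E'
from h import *
plan(np.array([.5641,.2458,.25]),.1*0+1.57)
E
```

```text
time: 2.85
position: [0.4711, 0.1146, 0.057]
tool_rot: [-0.254, 3.128, 0.002]
ft_force: [-0.3, 0.2, 0.2]
grip_width: 0.78
grip_force: 0.0
time: 3.18
position: [0.4697, 0.1142, 0.0554]
tool_rot: [-0.254, 3.131, 0.0]
ft_force: [-0.2, -0.8, 0.3]
grip_width: 0.478
grip_force: 0.0
shift mm [-114.5  114.7 -194.5] turn options [np.float64(-2.979), np.float64(0.163), np.float64(3.305)] yaw 1.733 q7 1.493 t 3.18 pos [0.4697 0.1142 0.0554]
```

```bash
python3 -m crank '[[[0,0,0,0,1],[0,0,0,0,1],[0,0,0,0,1],[0,0,0,0,1],[0,0,0,0,1],[0,0,-10,0,1],[0,0,-40,0,1],[0,0,-40,0,1],[0,0,-40,0,1],[0,0,-40,0,1]]]' 40
python3 -m crank '[[[-20,20,0,0,1],[-24,24,0,0,1],[-24,24,0,0,1],[-24,24,0,0,1],[-20,20,0,0,1],[0,0,0,0,1],[0,0,0,0,1]]]'
python3 - <<'E'
from h import *
d=cam("wrist");cv2.imwrite("pics/w2.png",d["pixels"][:,:,::-1]);np.save("w2.npy",d["T"])
plan(np.array([.5641,.2458,.25]))
E
```

```text
time: 4.02
position: [0.4692, 0.1136, 0.2278]
tool_rot: [-0.254, 3.131, 0.0]
ft_force: [0.6, 0.1, -1.3]
grip_width: 0.105
grip_force: 40.0
time: 4.6
position: [0.5619, 0.244, 0.2247]
tool_rot: [0.258, -3.13, 0.002]
ft_force: [0.2, -1.3, -0.5]
grip_width: 0.111
grip_force: 40.0
shift mm [ -2.8   3.  -24.9] turn options None yaw 1.733 q7 1.348 t 4.65 pos [0.5618 0.2424 0.2251]
```

View pics/w2.png

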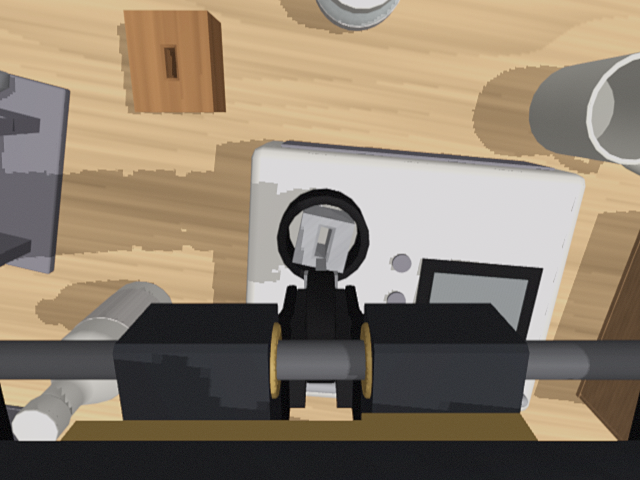

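The key is held and the rotor is visible at about (325,240). I'll zoom in.

Run:
```python
import cv2
i=cv2.imread('pics/w2.png')[180:300,265:385];cv2.imwrite('pics/w2c.png',cv2.resize(i,(600,600),interpolation=cv2.INTER_CUBIC))
```

```text
(no output)
```

View pics/w2c.png

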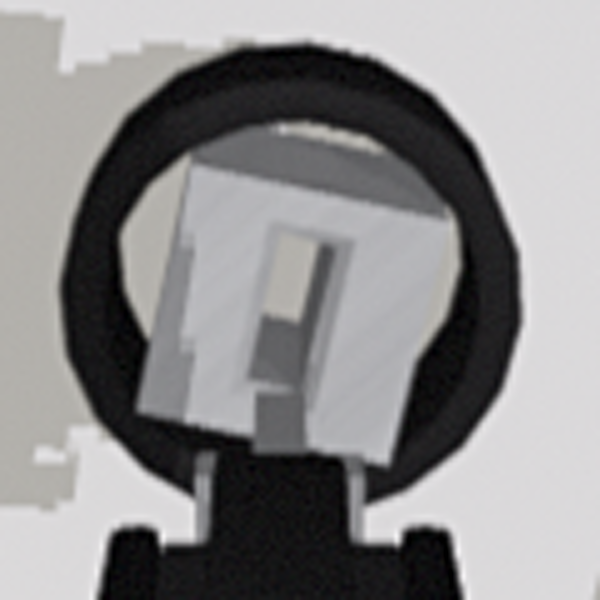

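Run:
```python
from h import *
d=cam("wrist");T,s=tool()
f=lambda x,y,z:onz(d,265+x/5,180+y/5,z)
P=[f(*q,.119) for q in((187,165),(452,218),(390,465),(138,414))];c=np.mean(P,0)
print("rotor",c,[np.linalg.norm(P[i]-P[i-1]) for i in range(4)])
L=P[0]-P[3]+P[1]-P[2];print("yaw",np.arctan2(L[1],L[0]),[np.arctan2(*a[1::-1]) for a in(P[0]-P[3],P[1]-P[2])])
Q=[f(*q,.119) for q in((272,225),(355,240),(325,395),(247,380))];print("slot",np.mean(Q,0),[np.linalg.norm(Q[i]-Q[i-1]) for i in range(4)])
zb=T[2,3]-.0405
b=[f(x,390,zb) for x in(255,304)];print("blade front in tool",[(T[:3,:3].T@(q-T[:3,3])*1e3) for q in b])
plan((c+np.mean(Q,0))/2)
```

```text
rotor [0.5668 0.2431 0.119 ] [np.float64(0.03441643755957825), np.float64(0.034735690901481785), np.float64(0.0347383643205597), np.float64(0.03419453251870703)]
yaw 3.0949731480234814 [np.float64(3.1028230364723806), np.float64(3.08719600739679)]
slot [0.5657 0.244  0.119 ] [np.float64(0.021317669593952485), np.float64(0.010898788582027755), np.float64(0.02147376287928716), np.float64(0.010487832398223759)]
blade front in tool [array([ 7.4217, -3.103 , 40.5059]), array([ 7.4316,  1.7735, 40.5012])]
shift mm [ -4.7   1.5 106.4] turn options None yaw 1.732 q7 1.349 t 4.7 pos [0.5619 0.2415 0.2254]
```

```bash
python3 -m crank '[[[-3.3,2.5,0,0,1],[0,0,0,0.104,1],[0,0,0,0.104,1],[0,0,20,0,1],[0,0,20,0,1],[0,0,18,0,1],[0,0,0,0,1],[0,0,0,0,1],[0,0,0,0,1]]]'
python3 - <<'E'
from h import *
d=cam("wrist");cv2.imwrite("pics/w3.png",cv2.resize(d["pixels"][180:330,245:395,::-1],(600,600),interpolation=cv2.INTER_CUBIC))
plan(np.array([.5668,.2431,.119]))
E
```

```text
time: 5.45
position: [0.5655, 0.2455, 0.1687]
tool_rot: [0.073, 3.139, 0.002]
ft_force: [0.3, -0.5, 0.1]
grip_width: 0.111
grip_force: 40.0
shift mm [-1.  -2.6 50.1] turn options None yaw 1.524 q7 1.156 t 5.5 pos [0.5658 0.2457 0.1691]
```

View pics/w3.png

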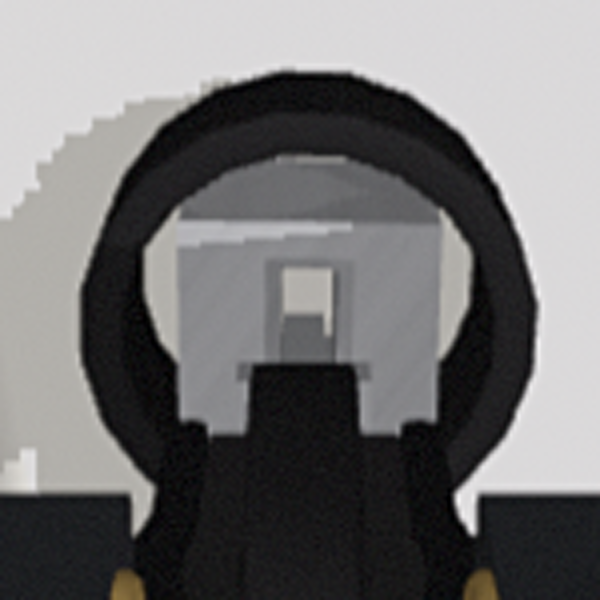

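Run:
```python
from h import *
d=cam("wrist");T,s=tool()
f=lambda x,y,z:T[:3,:3].T@(onz(d,245+x/4,180+y/4,z)-T[:3,3])*1e3
for q in((178,222),(440,222),(438,435),(180,435),(266,262),(350,262)): print(f(*q,.119))
print("collar front edge (x+13)",[f(x,367,T[2,3]-.0045) for x in(237,370)], "bow",[f(x,367,T[2,3]+.0155) for x in(247,360)],s["position"])
cv2.imwrite("pics/w3b.png",d["pixels"][:,:,::-1])
```

```text
[ 16.025  -17.5187  49.9921]
[16.0123 16.133  50.0463]
[-13.5454  16.5402  50.1208]
[-13.5278 -17.8649  50.0654]
[10.6378 -6.2499 50.0237]
[10.6334  4.6143 50.0412]
collar front edge (x+13) [array([13.3984, -8.2891,  4.4532]), array([13.3919,  5.4813,  4.4754])] bow [array([ 20.9714,  -6.5568, -15.5631]), array([ 20.9666,   3.7437, -15.5465])] [0.5658 0.2458 0.1691]
```

```bash
python3 -m crank '[[[-0.4,0.6,0,0,1],[0,0,0,0,1],[0,0,5,0,1],[0,0,5,0,1],[0,0,3,0,1],[0,0,3,0,1],[0,0,3,0,1]]]'
python3 -m crank '[[[0,0,0,0,1],[0,0,0,0,1]]]'
```

```text
time: 6.13
position: [0.5651, 0.2462, 0.1475]
tool_rot: [-0.072, -3.14, 0.001]
ft_force: [1.6, -0.3, -0.3]
grip_width: 0.109
grip_force: 40.0
time: 6.3
position: [0.5652, 0.2462, 0.1479]
tool_rot: [-0.072, -3.14, 0.0]
ft_force: [0.3, 0.7, -0.7]
grip_width: 0.114
grip_force: 40.0
```

```bash
python3 -m crank '[[[0,0,4,0,1],[0,0,4,0,1],[0,0,4,0,1],[0,0,4,0,1],[0,0,1,0,1],[0,0,0,0,1]]]'
python3 -m crank '[[[0,0,1,0,1],[0,0,0.5,0,1],[0,0,0,0,1]]]'
```

```text
time: 6.8
position: [0.5649, 0.2461, 0.1305]
tool_rot: [-0.072, -3.14, 0.001]
ft_force: [0.1, -0.7, -1.0]
grip_width: 0.114
grip_force: 40.0
time: 7.05
position: [0.5654, 0.2463, 0.1298]
tool_rot: [0.072, 3.141, 0.0]
ft_force: [0.2, -0.2, -0.7]
grip_width: 0.112
grip_force: 40.0
```

```bash
python3 -m crank '[[[0,0,1,0,1],[0,0,1,0,1],[0,0,0,0,1]]]'
python3 -m crank '[[[0,0,0.6,0,1],[0,0,0,0,1]]]'
```

```text
time: 7.3
position: [0.5656, 0.2464, 0.1293]
tool_rot: [0.072, 3.14, 0.001]
ft_force: [-2.3, -1.6, 6.9]
grip_width: 0.11
grip_force: 40.0
time: 7.47
position: [0.5656, 0.2464, 0.1292]
tool_rot: [0.072, 3.14, 0.002]
ft_force: [-2.7, -0.1, 9.1]
grip_width: 0.113
grip_force: 40.0
```

```bash
python3 -m crank '[[[0,0,-0.5,0.1,1],[0,0,0,0.12,1],[0,0,0,0.12,1],[0,0,0,0.12,1],[0,0,0,0.12,1],[0,0,0,0.12,1],[0,0,0,0.12,1],[0,0,0,0.12,1],[0,0,0,0.12,1],[0,0,0,0.12,1]]]'
python3 -m crank '[[[0,0,0,0.06,1],[0,0,0,0,1],[0,0,0,0,1]]]'
python3 - <<'E'
from h import *
plan(np.array([.566,.244,.119]));print(tool()[1]["torque"])
E
```

```text
time: 8.3
position: [0.5655, 0.2454, 0.1293]
tool_rot: [1.815, 2.564, -0.0]
ft_force: [-3.2, -3.3, 8.4]
grip_width: 0.115
grip_force: 40.0
time: 8.55
position: [0.5656, 0.2453, 0.1293]
tool_rot: [1.884, 2.513, -0.0]
ft_force: [-3.1, -1.8, 8.1]
grip_width: 0.115
grip_force: 40.0
shift mm [-1.4  0.  10.3] turn options None yaw 0.284 q7 -0.02 t 8.55 pos [0.5656 0.2453 0.1293]
[-0.713   0.818   0.0562]
```

```bash
for i in 1; do python3 -m crank '[[[0,0,0,0.05,1],[0,0,0,0.03,1],[0,0,0,0,1]]]' >/dev/null; python3 -c "
from h import *
plan(np.array([.566,.244,.119]));print(tool()[1]['torque'])"; python3 -m crank '[[[0,0,0,0.03,1],[0,0,0,0,1],[0,0,0,0,1]]]' >/dev/null; python3 -c "
from h import *
plan(np.array([.566,.244,.119]));print(tool()[1]['torque'])"; done
```

```text
shift mm [-1.4  0.3 10.3] turn options None yaw 0.203 q7 -0.097 t 8.8 pos [0.5654 0.2453 0.1293]
[-0.6768  0.8928  0.0599]
shift mm [-1.4  0.3 10.3] turn options None yaw 0.174 q7 -0.124 t 9.05 pos [0.5655 0.2453 0.1293]
[-0.685   0.9637  0.0225]
```

```bash
python3 -m crank '[[[0,0,0,0.05,1],[0,0,0,0.05,1],[0,0,0,0,1],[0,0,0,0,1]]]' >/dev/null; python3 -c "
from h import *
plan(np.array([.566,.244,.119]));print(tool()[1]['torque'],tool()[1]['ft_force'])"
```

```text
shift mm [-1.4  0.5 10.3] turn options None yaw 0.076 q7 -0.218 t 9.38 pos [0.5654 0.2453 0.1293]
[-0.7884  0.9146  0.5563] [-4.2886 -3.5488  8.3599]
```

```bash
python3 -m crank '[[[0,0,0,-0.06,1],[0,0,0,0,-0.2],[0,0,0,0,-0.2],[0,0,0,0,-0.2],[0,0,0,0,-0.2],[0,0,0,0,-0.2],[0,0,-20,0,-0.2],[0,0,-40,0,-1],[0,0,-40,0,-1],[0,0,-40,0,-1]]]'
python3 -m crank '[[[0,0,0,0.124,-1],[0,0,0,0.124,-1],[0,0,0,0.124,-1],[0,0,0,0.124,-1],[0,0,0,0.124,-1],[0,0,0,0.124,-1],[0,0,0,0.124,-1],[0,0,0,0.124,-1],[0,0,0,0.124,-1],[0,0,0,0.124,-1]]]'
python3 -m crank '[[[0,0,0,0.124,-1],[0,0,0,0.124,-1],[0,0,0,0.124,-1],[0,0,0,0.124,-1],[0,0,0,0.124,-1],[0,0,0,0.124,-1],[0,0,0,0.124,-1],[0,0,0,0,-1]]]'
python3 - <<'E'
from h import *
plan(np.array([.455,-.369,.265]),-1.97)
d=cam("top");cv2.imwrite("pics/t1.png",d["pixels"][:,:,::-1])
E
```

```text
time: 10.22
position: [0.5648, 0.246, 0.2688]
tool_rot: [-2.067, -2.366, 0.002]
ft_force: [1.2, 0.5, -0.1]
grip_width: 0.714
grip_force: 0.0
time: 11.05
position: [0.5652, 0.2464, 0.2674]
tool_rot: [3.059, 0.715, -0.0]
ft_force: [0.5, 0.6, -0.1]
grip_width: 1.0
grip_force: 0.0
time: 11.72
position: [0.5652, 0.2463, 0.2673]
tool_rot: [3.077, -0.632, 0.0]
ft_force: [-0.9, 0.1, -0.3]
grip_width: 0.998
grip_force: 0.0
shift mm [141.4 608.9   2.6] turn options [np.float64(-3.148), np.float64(-0.006), np.float64(3.135)] yaw -1.976 q7 -2.234 t 11.72 pos [0.5652 0.2463 0.2673]
```

```bash
python3 -m crank '[[[8.8,38,0,0,-1],[8.8,38,0,0,-1],[8.8,38,0,0,-1],[8.8,38,0,0,-1],[8.8,38,0,0,-1],[8.8,38,0,0,-1],[8.8,38,0,0,-1],[8.8,38,0,0,-1],[8.8,38,0,0,-1],[8.8,38,0,0,-1]]]'
python3 -m crank '[[[8.8,38,0,0,-1],[8.8,38,0,0,-1],[8.8,38,0,0,-1],[8.8,38,0,0,-1],[8.8,38,0,0,-1],[8.8,38,0,0,-1],[0,0,0,0,-1],[0,0,0,0,-1],[0,0,0,0,-1]]]'
python3 - <<'E'
from h import *
d=cam("wrist");t=cam("top");a=cv2.resize(d["pixels"],(480,360));b=cv2.resize(t["pixels"][160:250,190:310],(320,240))
np.savez("w4.npz",**d)
o=np.zeros((600,800,3),np.uint8);o[:480,:640]=d["pixels"];o[360:,480:]=b;cv2.imwrite("pics/w4.png",o[:,:,::-1])
plan(np.array([.455,-.369,.265]),-1.97)
E
```

```text
time: 12.6
position: [0.4969, -0.1396, 0.2678]
tool_rot: [-3.078, 0.62, -0.001]
ft_force: [0.4, -0.4, -0.1]
grip_width: 0.999
grip_force: 0.0
time: 13.35
position: [0.4567, -0.3685, 0.2673]
tool_rot: [-3.078, 0.626, 0.001]
ft_force: [0.1, -0.4, 1.3]
grip_width: 0.996
grip_force: 0.0
shift mm [-1.9  3.6  2.4] turn options [np.float64(-3.14), np.float64(0.002), np.float64(3.143)] yaw -1.968 q7 -1.094 t 13.45 pos [ 0.4581 -0.3665  0.2674]
```

View pics/w4.png

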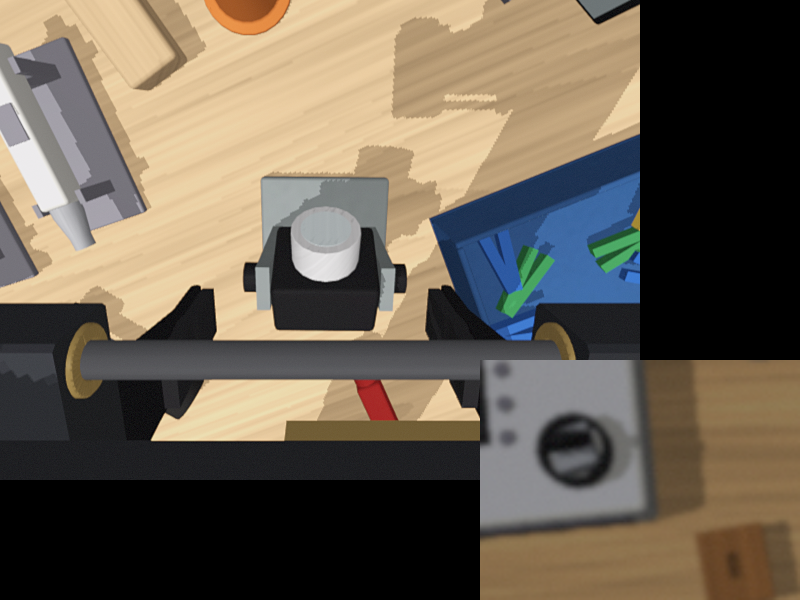

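Run:
```python
from h import *
d=np.load("w4.npz");p=d["pixels"]
print(p[196:290:2,327].mean(1).astype(int));print(p[228,284:370:2].mean(1).astype(int));print(p[232,284:370:2].mean(1).astype(int))
cv2.imwrite("pics/w4c.png",cv2.resize(p[190:300,260:400,::-1],(760,597),interpolation=cv2.INTER_CUBIC))
```

```text
[125 125 126 126 124 146 168 161 174 174 174 173 173 173 173 173 173 174
 174 174 174 174 174 171 168 185 170 173 171 225 225 224 224 223 228 227
 226 223 224 223 225 223 225  60  23  25  26]
[ 22  20  17  47 172 166 168 166 165 171 168 172 171 172 171 171 170 170
 172 171 170 172 172 170 171 170 171 172 172 171 171 171 171 171 166 169
 168 172 107  20  25  22  23]
[ 24  23  26  70 173 166 167 164 165 171 171 171 171 171 170 170 171 172
 170 170 172 172 174 170 171 170 170 174 172 171 171 171 170 171 166 169
 170 171 151  19  19  20  17]
```

View pics/w4c.png

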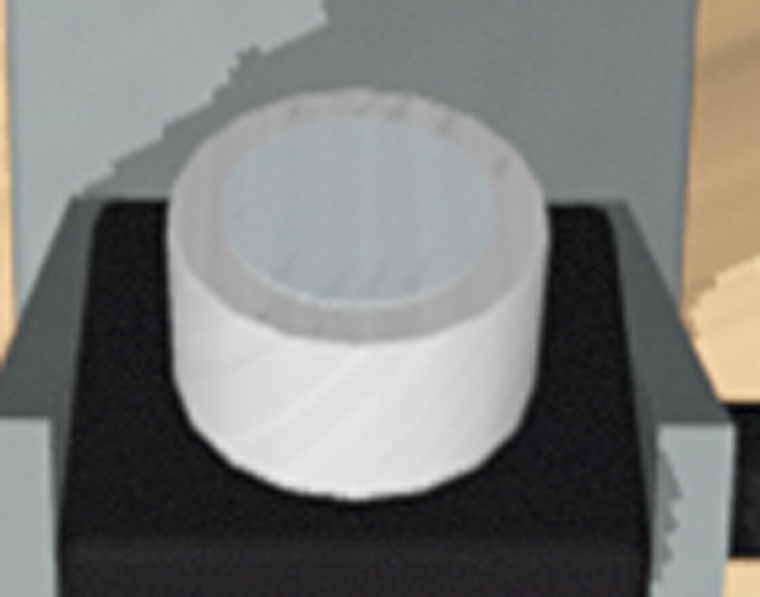

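Run:
```python
from h import *
d=dict(np.load("w4.npz"))
o,r=ray(d,325.9,229.6); print("ray",r,"elev",np.degrees(np.arcsin(-r[2])))
fz=d["T"][:3,2]@r; D=.050*d["fx"]/70.2/fz; print("size-depth",o+r*D)
for z in(.125,.13,.135,.14,.145): print(onz(d,325.9,229.6,z))
# elevation by matching measured axis ratio
a=np.arccos(np.array([.666,.69])); 
hd=-np.array([np.cos(-.397),np.sin(-.397),0])@r; print("elev est",np.degrees(np.arctan2(-r[2],hd)-a))
e=cam("side");t=cam("top")
print("side",tri((o,r),ray(e,365.3,366.7)),"both",tri((o,r),ray(e,365.3,366.7),ray(t,502,237)))
# base plate far corners
print([onz(d,*q,.014) for q in((262,177.5),(388,179))])
P=[onz(d,*q,.014) for q in((262,177.5),(388,179))];v=P[0]-P[1];print("base yaw",np.arctan2(v[1],v[0])-np.pi/2)
cv2.imwrite("pics/s4.png",cv2.resize(e["pixels"][330:410,310:410,::-1],(750,600),interpolation=cv2.INTER_CUBIC))
```

```text
ray [-0.2446  0.0903 -0.9654] elev 74.8867917940458
size-depth [ 0.4545 -0.3727  0.1337]
[ 0.4523 -0.3719  0.125 ]
[ 0.4536 -0.3724  0.13  ]
[ 0.4548 -0.3728  0.135 ]
[ 0.4561 -0.3733  0.14  ]
[ 0.4574 -0.3738  0.145 ]
elev est [26.6594 28.5305]
side (array([ 0.4544, -0.3725,  0.136 ]), [np.float64(0.0008090281820737769), np.float64(0.0008090281820737723)]) both (array([ 0.4529, -0.3702,  0.1313]), [np.float64(0.002424653636199747), np.float64(0.00209161341806756), np.float64(0.0026683373611732517)])
[array([ 0.4963, -0.3249,  0.014 ]), array([ 0.4474, -0.4364,  0.014 ])]
base yaw -0.4131131083739146
```

View pics/s4.png

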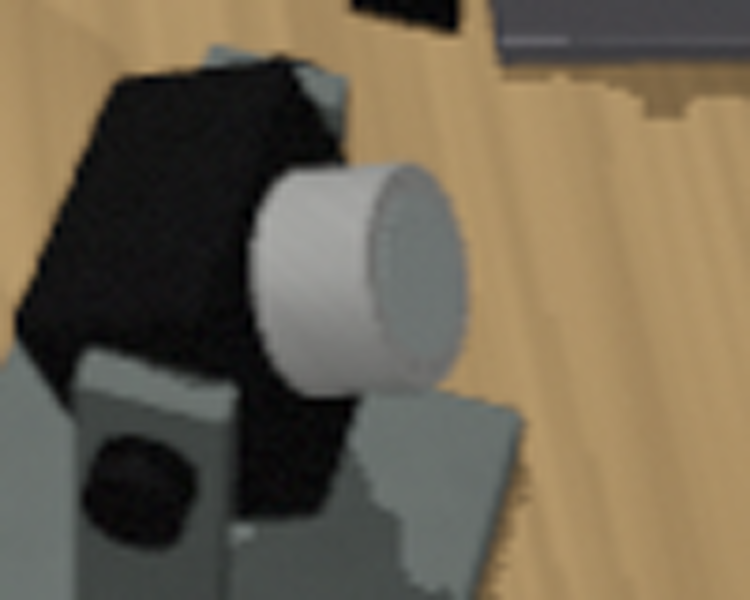

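The window measures about (0.454, -0.372, 0.1345), with a yaw of -0.405 and an elevation of 28°. The pivot geometry gives the same elevation. The corner crop shows the key seated. Next is the probe.

```bash
python3 -m crank '[[[6.2,-33.8,0,0,-1],[6.2,-33.8,0,0,-1],[6.2,-33.8,0,0,-1],[6.2,-33.8,0,0,-1],[6.2,-33.8,0,0,-1],[6.2,-33.8,0,0,-1],[6.2,-33.8,0,-0.113,-1],[0,0,0,-0.113,-1],[0,0,0,-0.113,-1],[0,0,0,0,-1]]]'
python3 -m crank '[[[0,0,0,0,-1],[0,0,0,0,-1]]]'
python3 - <<'E'
from h import *
d=cam("wrist");p=d["pixels"];np.savez("w5.npz",**d);plan(np.array([.59,-.165,.265]),-1.63)
cv2.imwrite("pics/w5.png",p[:,:,::-1])
g=cv2.cvtColor(p,cv2.COLOR_RGB2HSV);m=((g[:,:,1]<25)&(g[:,:,2]>185)).astype(np.uint8);m[300:]=0
n,l,st,c=cv2.connectedComponentsWithStats(m)
for i in range(1,n):
    if st[i,4]>300: print(st[i],c[i],cv2.minAreaRect(cv2.findNonZero((l==i).astype(np.uint8))))
E
```

```text
time: 14.38
position: [0.5902, -0.1647, 0.2677]
tool_rot: [-3.14, 0.086, -0.001]
ft_force: [0.7, -0.2, 0.7]
grip_width: 1.0
grip_force: 0.0
time: 14.55
position: [0.5893, -0.1672, 0.2678]
tool_rot: [-3.139, 0.102, -0.001]
ft_force: [0.2, -0.1, 0.3]
grip_width: 1.0
grip_force: 0.0
shift mm [ 0.6 -2.5  2.8] turn options [np.float64(-3.148), np.float64(-0.006), np.float64(3.136)] yaw -1.636 q7 -1.164 t 14.6 pos [ 0.5893 -0.1675  0.2678]
[ 305   98   31  162 4005] [319.5064 177.2202] ((320.0, 178.5), (161.0, 30.0), 90.0)
[ 137  135   41  154 3592] [157.3087 210.6835] ((157.12071228027344, 211.44827270507812), (155.7102813720703, 29.065919876098633), 85.2363510131836)
```

View pics/w5.png

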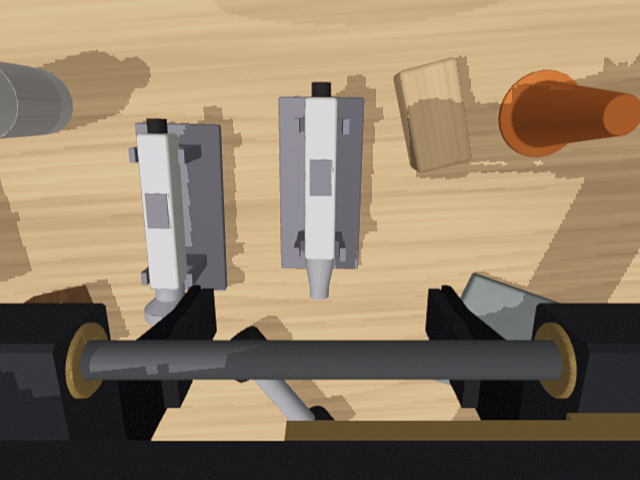

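Wrist view: the slim-nosed probe's top face runs from (320,98) at the tail to (320,258) at the nose. It is aligned with the tool, with forks at rows of about 126 and 245.

Run:
```python
from h import *
d=dict(np.load("w5.npz"))
A=onz(d,320.5,98,.075);B=onz(d,320,258.5,.075);v=A-B;print(A,B,np.linalg.norm(v),"yaw",np.arctan2(v[1],v[0]))
u=v/np.linalg.norm(v); c=(A-u*.075+B+u*.06)/2;c[2]=.06;print("centre",c)
# rest base corners at z=.01
Q=[onz(d,*q,.01) for q in((279,97),(364,98),(357,269),(281,268))];print(Q,"rest",np.mean(Q,0),[np.linalg.norm(Q[i]-Q[i-1]) for i in range(4)])
g=c+u*.038;plan(g,np.arctan2(v[1],v[0])-np.pi/2,.06-.019)
```

```text
[ 0.6794 -0.1744  0.075 ] [ 0.5468 -0.1653  0.075 ] 0.13294297297111898 yaw -0.06844570487476129
centre [ 0.6056 -0.1694  0.06  ]
[array([ 0.6848, -0.1362,  0.01  ]), array([ 0.6788, -0.2148,  0.01  ]), array([ 0.5106, -0.2014,  0.01  ]), array([ 0.5168, -0.1227,  0.01  ])] rest [ 0.5977 -0.1688  0.01  ] [np.float64(0.16854222896077103), np.float64(0.07883861215660518), np.float64(0.16876357095447256), np.float64(0.07890136956265725)]
shift mm [ 54.3   1.1 226.8] turn options [np.float64(-3.138), np.float64(0.003), np.float64(3.145)] yaw -1.636 q7 -1.164 t 14.6 pos [ 0.5893 -0.1675  0.2678]
```

```bash
python3 -m crank '[[[24,0.5,20,0,-1],[24.3,0.6,30,0,-1],[0,0,36,0,-1],[0,0,36,0,-1],[0,0,36,0,-1],[0,0,36,0,-1],[0,0,32.8,0,-1],[0,0,0,0,0.9],[0,0,0,0,0.9],[0,0,0,0,0.9]]]' 3
python3 -m crank '[[[0,0,0,0,0.9],[0,0,0,0,0.9],[0,0,0,0,0.9],[0,0,0,0,0.9],[0,0,0,0,0.9],[0,0,0,0,0.9]]]'
```

```text
time: 15.43
position: [0.6388, -0.1727, 0.043]
tool_rot: [3.139, -0.101, 0.004]
ft_force: [-0.2, -0.4, 0.2]
grip_width: 0.854
grip_force: 0.0
time: 15.93
position: [0.6377, -0.1717, 0.0411]
tool_rot: [-3.14, 0.099, -0.001]
ft_force: [-0.1, -0.3, 0.2]
grip_width: 0.408
grip_force: 0.0
```

```bash
python3 -m crank '[[[0,0,0,0,0.9],[0,0,0,0,0.9],[0,0,0,0,0.9],[-1,0,-4,0,0.9],[-1.4,0,-5,0,0.9],[-1.8,0,-6,0,0.9],[-2.2,0,-6.8,0,0.9],[0,0,0,0,0.9]]]' 3
python3 - <<'E'
from h import *
e=cam("side");np.savez("s6.npz",**e);cv2.imwrite("pics/s6.png",cv2.resize(e["pixels"][250:350,350:480,::-1],(780,600),interpolation=cv2.INTER_CUBIC))
E
```

```text
time: 16.6
position: [0.6315, -0.172, 0.0644]
tool_rot: [3.14, -0.1, 0.003]
ft_force: [-0.6, -0.4, -0.1]
grip_width: 0.297
grip_force: 3.0
```

View pics/s6.png

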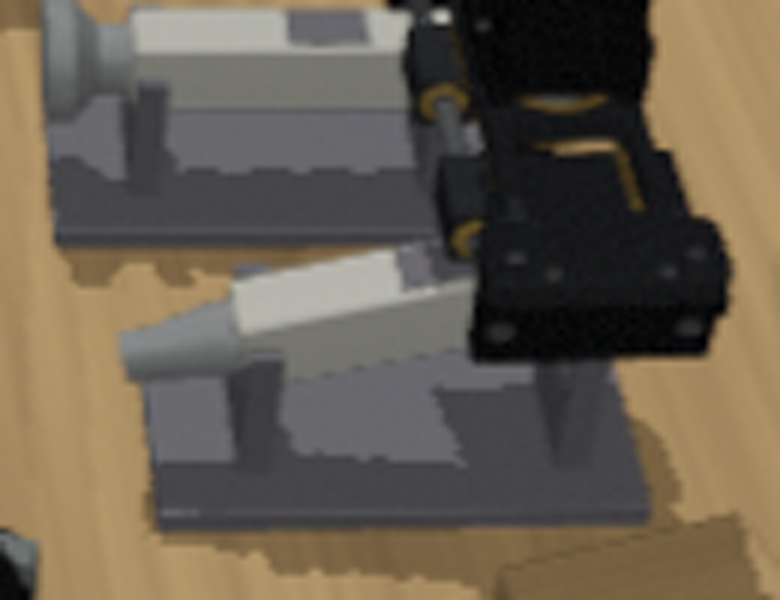

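The crop shows the probe tilting nose-down on the front fork as planned, held in the light grip. I'll finish the tilt, tighten the grip and lift.

```bash
python3 -m crank '[[[-2.6,0,-5,0,0.9],[-2.8,0,-5,0,0.9],[-3,0,-5,0,0.9],[-3,0,-5,0,0.9],[0,0,0,0,0.9],[0,0,0,0,0.9]]]' 3
python3 -m crank '[[[0,0,0,0,0.9],[0,0,0,0,0.9],[0,0,0,0,0.9]]]' 50
python3 - <<'E'
from h import *
T,s=tool();print(s["position"])
e=cam("side");p=e["pixels"].astype(int);np.savez("s7.npz",**e)
# sample columns: brightness transitions along columns over the bar
for u in range(390,430,5):
    col=p[285:325,u]; print(u,col.mean(1).astype(int).tolist())
E
```

```text
time: 17.15
position: [0.6199, -0.1707, 0.0831]
tool_rot: [-3.14, 0.099, -0.001]
ft_force: [0.1, -0.8, -0.2]
grip_width: 0.296
grip_force: 3.0
time: 17.4
position: [0.62, -0.1707, 0.0827]
tool_rot: [3.14, -0.099, 0.0]
ft_force: [-0.1, -1.1, 1.5]
grip_width: 0.299
grip_force: 50.0
[ 0.62   -0.1707  0.0827]
390 [71, 70, 73, 80, 64, 65, 78, 97, 99, 115, 155, 172, 173, 173, 172, 172, 173, 172, 170, 155, 118, 115, 115, 110, 109, 108, 102, 97, 85, 62, 52, 52, 54, 53, 54, 54, 58, 56, 58, 59]
395 [71, 71, 74, 80, 64, 65, 74, 100, 137, 172, 172, 172, 172, 173, 173, 173, 172, 158, 123, 116, 115, 115, 111, 93, 92, 73, 63, 62, 64, 63, 62, 63, 62, 63, 63, 64, 64, 64, 66, 64]
400 [70, 70, 73, 81, 64, 67, 113, 174, 172, 173, 173, 172, 173, 173, 173, 162, 128, 115, 114, 114, 114, 115, 113, 113, 113, 112, 101, 105, 106, 106, 107, 106, 105, 105, 105, 106, 106, 106, 106, 106]
405 [71, 71, 73, 83, 111, 174, 173, 173, 173, 173, 173, 173, 172, 164, 134, 115, 115, 115, 114, 114, 114, 114, 113, 110, 100, 105, 106, 105, 106, 106, 106, 106, 105, 105, 106, 106, 107, 106, 106, 106]
410 [70, 74, 95, 123, 104, 110, 128, 127, 125, 153, 157, 165, 140, 115, 116, 115, 115, 114, 113, 112, 113, 110, 106, 106, 105, 107, 106, 105, 106, 106, 106, 105, 105, 106, 106, 106, 106, 106, 104, 105]
415 [79, 105, 103, 103, 102, 104, 103, 100, 113, 168, 144, 117, 114, 115, 115, 113, 114, 113, 113, 114, 126, 137, 119, 106, 106, 106, 105, 105, 105, 106, 105, 105, 105, 105, 106, 106, 106, 105, 106, 105]
420 [29, 57, 70, 71, 70, 71, 88, 131, 137, 118, 115, 115, 115, 114, 113, 114, 113, 113, 116, 127, 144, 140, 113, 106, 106, 106, 106, 105, 105, 106, 105, 106, 101, 71, 70, 72, 70, 76, 94, 95]
425 [20, 18, 21, 15, 14, 15, 14, 9, 9, 7, 8, 9, 8, 11, 9, 11, 12, 20, 79, 143, 143, 137, 113, 105, 105, 106, 105, 105, 104, 105, 105, 106, 101, 71, 71, 71, 71, 70, 71, 71]
```

```bash
cat >> h.py <<'E'
def inplane(d,u,v,p0,yaw):
    n=np.array([-np.sin(yaw),np.cos(yaw),0]);o,r=ray(d,u,v);return o+r*(n@(p0-o))/(n@r)
E
python3 - <<'E'
from h import *
e=dict(np.load("s7.npz"));T,s=tool();yaw=np.arctan2(T[1,0],T[0,0]);print("yaw",yaw)
g=T[:3,3]-T[:3,2]*.019; n=np.array([-np.sin(yaw),np.cos(yaw),0]);p0=g-n*.013
a=inplane(e,390.5,304.9,p0,yaw);b=inplane(e,420.5,293.7,p0,yaw);v=b-a
th=np.arctan2(v[2],np.hypot(*v[:2]));print(a,b,"pitch deg",np.degrees(th))
# perp distance of grasp pt below top edge (expect 15mm)
u=v/np.linalg.norm(v);w=g-n*.013-a;print("dist",np.linalg.norm(w-u*(w@u)))
E
```

```text
yaw -0.0631169353281917
[ 0.538  -0.1786  0.0764] [ 0.5951 -0.1822  0.1061] pitch deg 27.400153713388708
dist 0.014981903289583973
```

```bash
python3 -m crank '[[[0,0,-20,0,0.9],[0,0,-36,0,0.9],[0,0,-36,0,0.9],[0,0,-36,0,0.9],[0,0,-20,0.114,0.9],[0,0,0,0.114,0.9],[0,0,0,0.114,0.9],[0,0,0,0,0.9],[0,0,0,0,0.9]]]'
cat >> h.py <<'E'
W=np.array([.4543,-.3722,.1345]);YW=-.405;PH=np.radians(27.4)
U=np.array([np.cos(PH)*np.cos(YW),np.cos(PH)*np.sin(YW),np.sin(PH)])
def tcp_for(st): return W+U*(.132+st)+np.array([0,0,-.019])
E
python3 - <<'E'
from h import *
print(tcp_for(.035));plan(tcp_for(.035),YW-np.pi/2)
E
```

```text
time: 18.2
position: [0.6196, -0.1702, 0.2298]
tool_rot: [3.078, -0.627, -0.002]
ft_force: [-0.5, -0.0, -1.6]
grip_width: 0.299
grip_force: 50.0
[ 0.5906 -0.4306  0.1924]
shift mm [ 75.2 251.   37.5] turn options [np.float64(-3.139), np.float64(0.003), np.float64(3.145)] yaw -1.973 q7 -1.433 t 18.2 pos [ 0.6196 -0.1702  0.2298]
```

```bash
python3 -m crank '[[[10.7,35.9,0,0,0.9],[10.7,35.9,0,0,0.9],[10.7,35.9,0,0,0.9],[10.7,35.9,0,0,0.9],[10.8,35.9,0,0,0.9],[10.8,35.9,0,0,0.9],[10.8,35.6,0,0,0.9],[0,0,20,0,0.9],[0,0,17.5,0,0.9],[0,0,0,0,0.9]]]'
python3 -m crank '[[[0,0,0,0,0.9],[0,0,0,0,0.9],[0,0,0,0,0.9]]]'
python3 - <<'E'
from h import *
plan(tcp_for(.035),YW-np.pi/2)
T,s=tool();print(s["ft_force"],s["torque"]);yaw=np.arctan2(T[1,0],T[0,0]);g=T[:3,3]+[0,0,.019]
n=np.array([-np.sin(yaw),np.cos(yaw),0])
e=cam("side");t=cam("top");np.savez("s8.npz",**e);np.savez("t8.npz",**t)
def proj(d,p):
    q=np.linalg.inv(d["T"])@np.append(p,1);return np.array([q[0]/q[2]*d["fx"]+d["cx"],q[1]/q[2]*d["fy"]+d["cy"]]).round(1)
for k in(-.132,-.1,-.092,-.06): print(k,"side",proj(e,g+U*k),"top",proj(t,g+U*k))
u0,v0=proj(e,g-U*.132).astype(int)
print(e["pixels"][v0-16:v0+16:2,u0-26:u0+34:2].mean(2).astype(int))
E
```

```text
time: 19.03
position: [0.5878, -0.4305, 0.188]
tool_rot: [-3.074, 0.631, 0.01]
ft_force: [0.2, 1.5, -1.9]
grip_width: 0.296
grip_force: 50.0
time: 19.28
position: [0.5909, -0.4305, 0.1944]
tool_rot: [3.077, -0.628, 0.003]
ft_force: [0.1, -0.6, -2.2]
grip_width: 0.292
grip_force: 50.0
shift mm [-0.3  0.2  2. ] turn options [np.float64(-3.139), np.float64(0.002), np.float64(3.144)] yaw -1.974 q7 -1.039 t 19.28 pos [ 0.5909 -0.4305  0.1944]
[ 0.058  -0.6286 -2.2496] [-0.0163  0.0855  0.0098]
-0.132 side [384.8 365. ] top [512.5 221.2]
-0.1 side [402.7 363.4] top [520.2 208.2]
-0.092 side [407.3 363.1] top [522.1 204.9]
-0.06 side [426.  361.5] top [530.  191.6]
[[139 140 140 141 142 143 149 147 146 140 147 151 148 147 143 140 138 147
  149 146 149 147 148 148 140 146 142 142 141 143]
 [134 134 122 127 139 142 149 147 146 141 145 151 149 147 143 141 138 145
  149 146 148 149 146 164 176 179 179 176 177 176]
 [101 104 105 106 105 136 149 147 148 140 143 149 149 148 145 141 137 145
  148 148 147 150 147 179 177 177 177 177 177 178]
 [114 109 106 106 106 115 147 148 148 141 140 149 150 149 
[... 867 characters left out ...]
 91  92  95  99  92  89
   87  87  88  88  88 105 121 121 121 121 121 120]
 [133 106 114 114 114 114 111 124 143 148 149 140 143 149 148 147 142 139
  136 142 130 117 117 123 119 121 120 120 121 120]
 [129 118 112 113 114 113 111 129 143 146 150 142 140 143 148 147 144 138
  136 141 145 146 146 149 126 120 120 122 125 128]
 [127 119 108 113 114 114 106 136 143 147 149 145 141 140 148 148 145 139
  136 138 143 146 146 149 148 146 148 142 143 144]
 [123 122 109 107 110 108 111 141 143 145 148 148 140 139 148 149 144 141
  137 136 144 146 146 148 149 145 148 143 142 146]
 [116 116 113 107 105 106 132 141 144 145 147 149 141 140 147 147 146 141
  137 135 143 145 146 146 148 145 147 145 139 145]]
```

```bash
python3 -m crank '[[[-8.9,0,5.6,0,0.9],[-8.9,0,5.6,0,0.9],[-7.1,0,4.7,0,0.9],[0,0,0,0,0.9],[0,0,0,0,0.9],[0,0,0,0,0.9]]]'
cat >> h.py <<'E'
B0=np.array([.058,-.63,-2.25])
def rep():
    T,s=tool();g=T[:3,3]+[0,0,.019];nose=g-U*.132;d=nose-W
    print("t",round(s["time"],2),"axial mm",round(d@U*1e3,1),"lat mm",((d-U*(d@U))*1e3).round(1),"F",round((s["ft_force"]-B0)@U,1),s["ft_force"].round(1),"tq",s["torque"].round(2))
E
python3 -c "from h import *; rep()"
python3 -m crank '[[[-0.9,0,0.45,0,0.9],[-0.9,0,0.45,0,0.9],[-0.9,0,0.45,0,0.9]]]' >/dev/null;python3 -c "from h import *; rep()"
python3 -m crank '[[[-0.9,0,0.45,0,0.9],[-0.9,0,0.45,0,0.9],[-0.9,0,0.45,0,0.9]]]' >/dev/null;python3 -c "from h import *; rep()"
```

```text
time: 19.88
position: [0.5679, -0.421, 0.178]
tool_rot: [3.077, -0.631, 0.002]
ft_force: [-0.8, -0.9, -1.6]
grip_width: 0.293
grip_force: 50.0
t 19.88 axial mm 6.5 lat mm [ 0.6 -0.4 -1.3] F -0.3 [-0.8 -0.9 -1.6] tq [-0.05  0.09 -0.01]
t 20.13 axial mm 3.6 lat mm [ 0.5 -0.8 -1.6] F 3.7 [ 2.4 -1.1  1.4] tq [-0.12 -0.23 -0.02]
t 20.38 axial mm 0.1 lat mm [ 0.5 -0.8 -1.5] F 3.0 [ 2.4 -1.4 -0.5] tq [-0.24 -0.32 -0.05]
```

```bash
sed -i 's/^    T,s=tool();g=T\[:3,3\]+\[0,0,.019\];nose/    T,s=tool();g=T[:3,3]+[0,0,.019];nose/' h.py
cat >> h.py <<'E'
def ok():
    rep(); raise SystemExit(0 if (tool()[1]["ft_force"]-B0)@U<5.5 else 1)
E
python3 -m crank '[[[-0.9,0,0.45,0,0.9],[-0.9,0,0.45,0,0.9],[-0.9,0,0.45,0,0.9]]]' >/dev/null;python3 -c "from h import *; ok()" &&
python3 -m crank '[[[-0.9,0,0.45,0,0.9],[-0.9,0,0.45,0,0.9],[-0.9,0,0.45,0,0.9]]]' >/dev/null;python3 -c "from h import *; ok()" &&
python3 -m crank '[[[-0.9,0,0.45,0,0.9],[-0.9,0,0.45,0,0.9],[-0.9,0,0.45,0,0.9]]]' >/dev/null;python3 -c "from h import *; ok()"
```

```text
t 20.63 axial mm -3.5 lat mm [ 0.5 -0.8 -1.5] F 3.5 [ 2.3 -1.   1. ] tq [-0.26 -0.4  -0.03]
t 20.88 axial mm -6.6 lat mm [ 0.5 -0.8 -1.5] F 3.8 [ 3.4 -1.1 -0.3] tq [-0.33 -0.41  0.07]
t 21.13 axial mm -9.7 lat mm [ 0.5 -0.7 -1.5] F 2.9 [ 2.6 -1.4 -1. ] tq [-0.34 -0.52 -0.  ]
```

```bash
python3 -m crank '[[[-0.9,0,0.45,0,0.9],[-0.9,0,0.45,0,0.9],[-0.9,0,0.45,0,0.9]]]' >/dev/null;python3 -c "from h import *; ok()" &&
python3 -m crank '[[[-0.9,0,0.45,0,0.9],[-0.9,0,0.45,0,0.9],[-0.9,0,0.45,0,0.9]]]' >/dev/null &&python3 -c "from h import *; ok()" &&
python3 -m crank '[[[-0.9,0,0.45,0,0.9],[-0.9,0,0.45,0,0.9],[-0.9,0,0.45,0,0.9]]]' >/dev/null &&python3 -c "from h import *; ok()" &&
python3 -m crank '[[[-0.9,0,0.45,0,0.9],[-0.9,0,0.45,0,0.9],[-0.9,0,0.45,0,0.9]]]' >/dev/null &&python3 -c "from h import *; ok()"
```

```text
t 21.38 axial mm -12.6 lat mm [ 0.5 -0.8 -1.4] F 3.5 [ 2.9 -1.8 -0.6] tq [-0.35 -0.57  0.05]
t 21.63 axial mm -15.7 lat mm [ 0.5 -0.7 -1.4] F 2.2 [ 1.8 -1.1 -0.8] tq [-0.35 -0.6  -0.01]
t 21.88 axial mm -18.7 lat mm [ 0.5 -0.7 -1.4] F 2.9 [ 2.9 -1.6 -1.6] tq [-0.4  -0.63 -0.01]
t 22.13 axial mm -19.2 lat mm [ 0.4 -0.6 -1.1] F 9.1 [ 7.2 -3.   3.1] tq [-0.76 -1.52 -0.06]
```

```bash
python3 -m crank '[[[0,0,0,0,0.9]]]' >/dev/null;python3 -c "from h import *; rep()"
python3 -m crank '[[[-0.45,0,0.22,0,0.9],[0,0,0,0,0.9]]]' >/dev/null;python3 -c "from h import *; rep()"
```

```text
t 22.22 axial mm -19.2 lat mm [ 0.3 -0.5 -1. ] F 6.8 [ 5.8 -2.6  0.7] tq [-0.63 -1.27  0.04]
t 22.38 axial mm -19.2 lat mm [ 0.3 -0.5 -1. ] F 8.1 [ 6.6 -2.9  2. ] tq [-0.65 -1.41  0.01]
```

```bash
python3 -m crank '[[[-0.6,0,0.3,0,0.9],[-0.6,0,0.3,0,0.9],[0,0,0,0,0.9]]]' >/dev/null;python3 -c "from h import *; rep()"
python3 -m crank '[[[0,0,0,0,0.9],[0,0,0,0,0.9]]]' >/dev/null;python3 -c "from h import *; rep()"
```

```text
t 22.63 axial mm -19.2 lat mm [ 0.3 -0.5 -0.8] F 10.5 [ 8.7 -3.8  2.7] tq [-0.87 -1.72 -0.02]
t 22.8 axial mm -19.2 lat mm [ 0.3 -0.4 -0.9] F 10.3 [ 8.3 -3.2  3.6] tq [-0.87 -1.69 -0.  ]
```

```bash
python3 -m crank '[[[-0.6,0,0.3,0,0.9],[0,0,0,0,0.9],[0,0,0,0,0.9]]]' >/dev/null;python3 -c "from h import *; rep()"
python3 -m crank '[[[0,0,0,0,0.9],[0,0,0,0,0.9],[0,0,0,0,0.9],[0,0,0,0,0.9],[0,0,0,0,0.9],[0,0,0,0,0.9],[0,0,0,0,0.9],[0,0,0,0,0.9],[0,0,0,0,0.9],[0,0,0,0,0.9]]]' >/dev/null;python3 -c "
from h import *
rep()
e=cam('side');p=e['pixels'].astype(int);np.savez('s9.npz',**e)
T,s=tool();g=T[:3,3]+[0,0,.019];n=np.array([-np.sin(YW),np.cos(YW),0])
def proj(d,p):
    q=np.linalg.inv(d['T'])@np.append(p,1);return np.array([q[0]/q[2]*d['fx']+d['cx'],q[1]/q[2]*d['fy']+d['cy']]).round(1)
up=np.array([-np.sin(PH)*np.cos(YW),-np.sin(PH)*np.sin(YW),np.cos(PH)])
for k in(-.085,-.06,-.035,-.02):
    q=proj(e,g+U*k+up*.015-n*.013);b=proj(e,g+U*k-up*.015-n*.013);u=int(round(q[0]));v=int(q[1]);print(k,q,b,u,v-8,p[v-8:v+9,u].mean(1).astype(int).tolist())
"
```

```text
t 23.05 axial mm -19.2 lat mm [ 0.3 -0.4 -0.8] F 11.6 [ 9.6 -3.2  4.3] tq [-0.83 -1.84 -0.03]
t 23.88 axial mm -19.2 lat mm [ 0.3 -0.4 -0.8] F 11.8 [ 9.  -5.   4.2] tq [-0.86 -1.9  -0.03]
-0.085 [375.3 366.5] [382.5 378.9] 375 358 [176, 177, 176, 176, 177, 174, 155, 132, 137, 124, 121, 122, 121, 121, 121, 120, 121]
-0.06 [389.3 365.3] [396.4 377.9] 389 357 [176, 177, 177, 177, 177, 177, 176, 170, 152, 122, 122, 121, 122, 122, 121, 121, 120]
-0.035 [403.6 364.1] [410.6 376.9] 404 356 [25, 23, 21, 25, 30, 27, 25, 28, 28, 26, 26, 23, 23, 23, 21, 10, 10]
-0.02 [412.4 363.4] [419.3 376.2] 412 355 [25, 26, 23, 24, 26, 26, 24, 24, 27, 40, 51, 56, 32, 27, 22, 22, 22]
```

```bash
python3 -m crank '[[[0,0,0,0,0.9],[0,0,0,0,0.9],[0,0,0,0,0.9],[0,0,0,0,0.9],[0,0,0,0,0.9],[0,0,0,0,0.9],[0,0,0,0,0.9],[0,0,0,0,0.9]]]' >/dev/null;python3 -c "
from h import *
rep()
def ana(f,PY,us,lo,hi):
    e=dict(np.load(f));p=e['pixels'].astype(float).mean(2);r=[]
    for u in us:
        c=p[lo:hi,u];i=np.argmax(c<148);i=max(i,1)
        r.append((u,lo+i-1+(c[i-1]-148)/(c[i-1]-c[i])))
    return e,np.array(r)
e,r=ana('s9.npz',YW,range(376,397),360,372);print(r.T[1].round(1))
k=np.polyfit(r[:,0],r[:,1],1);print(k)
T,s=tool();g=T[:3,3]+[0,0,.019];n=np.array([-np.sin(YW),np.cos(YW),0])
a=inplane(e,376.5,np.polyval(k,376)+.5,g-n*.013,YW);b=inplane(e,396.5,np.polyval(k,396)+.5,g-n*.013,YW);v=b-a;print('pitch',np.degrees(np.arctan2(v[2],np.hypot(*v[:2]))))
"
```

```text
t 24.6 axial mm -19.2 lat mm [ 0.3 -0.4 -0.8] F 11.8 [ 9.2 -4.1  4.6] tq [-0.85 -1.91 -0.1 ]
[365.1 365.8 365.8 365.7 365.9 365.8 365.7 365.6 365.5 365.5 365.4 365.3
 365.2 365.1 365.  365.  364.8 364.7 364.6 364.5 364.5]
[ -0.0634 389.7324]
pitch 25.906301849577538
```

```bash
python3 -m crank '[[[4.5,0,-2.3,0,0.9],[17.8,0,-9.2,0,0.9],[26,0,-14,0,0.9],[18,0,-20,0,0.9],[0,0,-25,0,0.9],[0,0,-10,-0.114,0.9],[0,0,0,-0.114,0.9],[0,0,0,-0.114,0.9],[0,0,0,0,0.9]]]'
python3 -c "
from h import *
plan(np.array([.620,-.1707,.0827]),-1.634)"
```

```text
time: 25.35
position: [0.602, -0.4367, 0.2438]
tool_rot: [-3.138, 0.097, 0.005]
ft_force: [0.4, -0.7, -1.4]
grip_width: 0.292
grip_force: 50.0
shift mm [   2.1 -266.4  161.6] turn options [np.float64(-3.14), np.float64(0.002), np.float64(3.143)] yaw -1.632 q7 -0.746 t 25.35 pos [ 0.602  -0.4367  0.2438]
```

```bash
python3 -m crank '[[[0.3,-20,0,0,0.9],[0.3,-38,0,0,0.9],[0.3,-38,0,0,0.9],[0.3,-38,0,0,0.9],[0.3,-38,0,0,0.9],[0.3,-38,0,0,0.9],[0.3,-36.4,0,0,0.9],[0,-20,0,0,0.9],[0,0,0,0,0.9],[0,0,0,0,0.9]]]'
python3 -m crank '[[[0,0,30,0,0.9],[0,0,35,0,0.9],[0,0,35,0,0.9],[0,0,20,0,0.9],[0,0,0,0,0.9],[0,0,0,0,0.9],[0,0,0,0,0.9]]]'
python3 -c "
from h import *
plan(np.array([.620,-.1707,.0827]),-1.634)"
```

```text
time: 26.18
position: [0.622, -0.1689, 0.2436]
tool_rot: [-3.139, 0.098, 0.004]
ft_force: [-1.3, -0.3, -1.4]
grip_width: 0.294
grip_force: 50.0
time: 26.77
position: [0.6229, -0.1732, 0.1262]
tool_rot: [3.139, -0.104, 0.003]
ft_force: [0.6, -0.5, -1.5]
grip_width: 0.293
grip_force: 50.0
shift mm [-3.2 -2.4 43.4] turn options [np.float64(-3.145), np.float64(-0.003), np.float64(3.139)] yaw -1.637 q7 -1.085 t 26.77 pos [ 0.6229 -0.1732  0.1262]
```

```bash
python3 -m crank '[[[-3,-2.4,0,0,0.9],[0,0,15,0,0.9],[0,0,15,0,0.9],[0,0,8,0,0.9],[0,0,2,0,0.9],[0,0,0,0,0.9],[0,0,0,0,0.9]]]'
python3 -c "
from h import *
plan(np.array([.620,-.1707,.0827]),-1.634)"
```

```text
time: 27.35
position: [0.6197, -0.1686, 0.0842]
tool_rot: [3.14, -0.099, -0.0]
ft_force: [-0.6, -0.1, -1.3]
grip_width: 0.296
grip_force: 50.0
shift mm [0.4 2.  1.5] turn options [np.float64(-3.142), np.float64(-0.0), np.float64(3.141)] yaw -1.634 q7 -1.065 t 27.35 pos [ 0.6197 -0.1686  0.0842]
```

```bash
python3 -m crank '[[[0,2,1,0,0.9],[0,0,0,0,0.9]]]' 3
python3 -m crank '[[[3,0,5,0,0.9],[3,0,5,0,0.9],[2.8,0,5,0,0.9],[2.6,0,5,0,0.9],[2.2,0,6.8,0,0.9],[1.8,0,6,0,0.9],[1.4,0,5,0,0.9],[1,0,3,0,0.9],[0,0,0,0,0.9],[0,0,0,0,0.9]]]' 3
python3 - <<'E'
from h import *
T,s=tool();print(s["position"],s["ft_force"]);yaw=np.arctan2(T[1,0],T[0,0]);g=T[:3,3]+[0,0,.019];n=np.array([-np.sin(yaw),np.cos(yaw),0])
e=cam("side");p=e["pixels"].astype(float).mean(2)
def proj(d,p):
    q=np.linalg.inv(d['T'])@np.append(p,1);return np.array([q[0]/q[2]*d['fx']+d['cx'],q[1]/q[2]*d['fy']+d['cy']]).round(1)
X=np.array([np.cos(yaw),np.sin(yaw),0])
for k in(-.088,-.08,-.07,-.06,-.05,-.04):
    q=proj(e,g+X*k-n*.013+[0,0,.015]);u,v=q.round().astype(int);print(k,q,v-7,p[v-7:v+9,u].astype(int).tolist())
E
```

```text
time: 27.52
position: [0.62, -0.171, 0.084]
tool_rot: [3.14, -0.1, 0.002]
ft_force: [-0.0, 0.2, -0.6]
grip_width: 0.3
grip_force: 3.0
time: 28.35
position: [0.6373, -0.1715, 0.0424]
tool_rot: [-3.14, 0.099, 0.0]
ft_force: [0.0, 0.3, -0.9]
grip_width: 0.3
grip_force: 3.0
[ 0.6373 -0.1715  0.0424] [ 0.0395  0.3189 -0.9408]
-0.088 [395.8 304.7] 298 [177, 177, 177, 178, 177, 177, 164, 128, 115, 113, 100, 101, 73, 65, 69, 68]
-0.08 [399.7 304.6] 298 [176, 178, 177, 177, 177, 176, 161, 122, 116, 116, 114, 115, 114, 114, 112, 109]
-0.07 [404.7 304.5] 297 [176, 177, 177, 177, 176, 177, 175, 157, 117, 116, 115, 114, 115, 113, 113, 114]
-0.06 [409.7 304.4] 297 [177, 177, 177, 177, 177, 177, 172, 151, 116, 116, 115, 115, 114, 113, 114, 113]
-0.05 [414.6 304.3] 297 [176, 177, 176, 177, 176, 176, 171, 144, 114, 115, 116, 114, 114, 115, 113, 114]
-0.04 [419.6 304.1] 297 [106, 104, 101, 114, 125, 143, 167, 135, 114, 115, 115, 114, 114, 114, 113, 113]
```

```bash
python3 -m crank '[[[0,0,1.2,0,0.9],[0,0,0,0,-1],[0,0,0,0,-1],[0,0,0,0,-1],[0,0,0,0,-1],[0,0,0,0,-1],[0,0,0,0,-1],[0,0,-20,0,-1],[0,0,-40,0,-1],[0,0,-40,0,-1]]]'
python3 -m crank '[[[-16,0,-40,0,-1],[-16,0,-40,0,-1],[-16,0,-40,0,-1],[0,0,0,0,-1],[0,0,0,0,-1],[0,0,0,0,-1]]]'
python3 - <<'E'
from h import *
T,s=tool();print(s["position"],s["ft_force"])
d=cam("wrist");p=d["pixels"];g=cv2.cvtColor(p,cv2.COLOR_RGB2HSV);m=((g[:,:,1]<25)&(g[:,:,2]>185)).astype(np.uint8);m[300:]=0
n,l,st,c=cv2.connectedComponentsWithStats(m)
for i in range(1,n):
    if st[i,4]>300:
        b=cv2.boxPoints(cv2.minAreaRect(cv2.findNonZero((l==i).astype(np.uint8))));b=b[np.argsort(b[:,1])];A=onz(d,*b[:2].mean(0),.075);B=onz(d,*b[2:].mean(0),.075);print(st[i],A,B,np.linalg.norm(A-B))
# switch region from top: white/rotor vs bow
t=cam("top");q=cv2.cvtColor(t["pixels"][178:208,208:242],cv2.COLOR_RGB2GRAY);k=(q<40).astype(np.uint8);n,l,st,c=cv2.connectedComponentsWithStats(k)
print(q[::2,::2])
E
```

```text
time: 29.23
position: [0.636, -0.1711, 0.141]
tool_rot: [-3.14, 0.1, 0.006]
ft_force: [1.2, 0.9, 0.2]
grip_width: 0.897
grip_force: 0.0
time: 29.73
position: [0.591, -0.1681, 0.2572]
tool_rot: [-3.139, 0.098, -0.0]
ft_force: [-0.3, 0.4, -0.8]
grip_width: 0.993
grip_force: 0.0
[ 0.591  -0.1681  0.2572] [-0.3206  0.3813 -0.8166]
[ 306  102   31  165 4164] [ 0.6778 -0.1752  0.075 ] [ 0.5452 -0.1669  0.075 ] 0.13281264314054397
[ 131  137   42  159 3726] [ 0.6612 -0.0366  0.075 ] [ 0.5265 -0.0258  0.075 ] 0.13522483688853265
[[163 162 164 162 161 162 161 155 150 152 158 161 161 163 162 163 162]
 [162 163 162 163 159 137 112  95  77  85 104 128 149 153 143 153 161]
 [162 162 161 150 114  69  40  28  26  41  59  56  85 112 122 130 141]
 [161 162 154 108  47  27  32  53  70  95 102  63  40  67 107 124 126]
 [162 159 124  56  19  33  49  60  67  66  69  57  79  54  70 115 125]
 [163 155  91  27  25  25  28  27  27  23  17  32  81  85  43  83 118]
 [163 142  67  20  20  15  23  17  17  15  12  31  70  94  45  53 108]
 [162 136  55  17  23  17  20  23  25  38  48  67  72  92  53  37 100]
 [161 131  51  19  56  69  66  69  84  92  96  97  89  76  46  30  96]
 [162 146  72  25  87 117 112 115 120 125 125 125 112  65  30  33  96]
 [160 154  99  33  72 120 129 130 129 128 119 106  87  46  25  45 108]
 [162 161 132  65  48 103 122 118 103  90  75  64  46  32  19  67 116]
 [164 163 157 122  63  60  78  69  61  66  78  58  29  21  46  98 121]
 [164 163 162 157 125  72  38  37  42  46  43  31  24  44  93 126 139]
 [162 161 161 163 159 138 105  65  40  35  40  49  73 111 139 154 159]]
```

```bash
python3 -c "
from bench import job
print(job.close_job())"
```

```text
the job is handed in; nothing more can be done
None
```

I handed the job in at about 30 s on the robot's clock, within the 67 s limit. The key is fully in and turned to its stop, the window was pressed home and held at about 12 N for two seconds, and the probe lies back in its own rest; the hand-in gave no verdict.

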